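# Set the datum and zero the readout

### The arm

A 6-joint arm with a two-finger parallel gripper is mounted at the origin on a cart in front of the work surface, level with it; the furniture and walls round the work are solid. World frame = base frame: x ahead of the robot, y to its left, z up, the work surface at z = 0. Lengths are in m, angles in rad, forces in N, time in s.
With the tool pointing down it reaches from about 0.3 to 0.775 m from the base axis. Payload 14.6 kg.
Tool frame: the origin (TCP) lies between the finger pads; the fingertips stand 22 mm ahead of it and the grasp point (between the pads) lies 3 mm ahead of it (ctrl.tip_reach is the distance from the TCP to the fingertips, in m); z points along the fingers, y is the direction in which the jaws open and shut (so a half turn about z gives the same grasp; the last joint's range is limited). The gripper opens to 94 mm and grips with 3 to 60 N. Pads are 16 mm wide; open, the fingers measure 119 mm over their backs; the gripper's body (75 mm by 177 mm) begins 78 mm behind the grasp point.
Start: joints at [-1.248, 0.3, 1.521, -0, 1.321, -0.067], TCP at [0.209, -0.509, 0.227] pointing down, gripper open.
Joint ranges: [-3.03, 3.03], [-0.79, 2.21], [0.23, 2.52], [-1.04, 4.18], [0, 3.07], [-2.55, 2.55]. Speed limits (rad/s): [2.22, 2.22, 2.57, 3.14, 3.14, 3.14].

### API

Orientations are given as [roll, pitch, yaw] about the fixed x, y, z axes, in that order (R = Rz(yaw) Ry(pitch) Rx(roll)).
In Python, from station import ctrl gives the robot as it stands. The module is installed in compiled form; this text tells all that it offers.
- The arm moves only by the shell command python3 -m creep 'ROWS' [OPENING] [FORCE]. ROWS is a JSON object of lists of equal length, an entry for each row: "xyz": the shift along the tool's x, y, z in mm, a list of three; "spin": the turn about the tool's z in rad. In form: {"xyz": [[tx, ty, tz], ...], "spin": [spin, ...]}. A call has 1 to 5 rows; each row shifts and turns the commanded pose from where the row before left it, along the tool's axes as they then stand; what a row does not reach is not made up. A row lasts 1/8 s, in which the tool goes at most 62.5 mm and 10.7 degrees, less where a joint would pass 70% of its speed; a pose out of reach is approached as far as the arm can. A call with a gripper value outside its range is refused whole. OPENING is the finger opening in mm, from 0 to 94, set as the call begins (- or left out, the last holds). The fingers move at their own pace and stop on an object; FORCE is the grip in N (left out, the last holds). Time passes only in rows, so rows that do not move let the fingers close. It gives the time, the measured TCP pose, the force and the opening at its end, in the units of the state.
- ctrl.get_obs(): the state, without advancing time (a new reading comes with each control period).
- ctrl.camera(name): name is "side" or "top" or "wrist"; returns the picture (384x512x3 uint8, red, green, blue); there is no depth.
- ctrl.camera_model(name): a dict with "fx", "fy", "cx", "cy" (pixels), "R" (3x3) and "t" (3): a world point X has camera coordinates R X + t. Camera axes: x right, y down, z forward; pixel columns grow to the right and rows downward; lengths in m; the calibration is good to about 2 mm. The wrist camera is an equidistant fisheye: a pixel r from the principal point sees the ray r / f radians off the axis. A picture is of the moment at which its call begins: read the wrist's pose just before it. camera_model takes no time and is no camera call; for the wrist camera it gives the pose at the moment of the call.
- ctrl.hand_in(): hands the job in, once; it reports no verdict.
The state is a dict: "time_s": time; "qpos": joint angles; "joint_vel": joint speeds; "tau": joint torques, N m; "ee_pos": TCP position; "eef_rot": TCP orientation; "force": force on the tool from outside, world axes, zero at the start; "moment": the same for the moment, N m; "grip_width": finger opening in m.
Only numpy, scipy, OpenCV 4.12 (cv2) and the standard library are available. Lean on these libraries where they do the work, as an engineer would, in place of code of your own. Each camera call takes 0.05 s, during which the arm holds its last target.

### The job

On the dark base plate, slide the graduated aluminium straightedge up until its edge touches both upright pins, and leave it lying flat there. Only then zero the readout: press its keys all the way down one at a time, first yellow, then blue, then green, letting each come up before the next. Do not press the red key.

Things in the scene. Friction and masses are not known exactly. Their poses are not given: they have to be found in the camera images.
- base_plate: Dark steel plate, 120 (x) x 210 (y) x 10 mm, screwed to the bench; origin at the centre of its underside. Its +x points away from the robot (turned at most about 0.12 rad). Two upright steel pins, 12 mm diameter, stand 24 mm above its top near its far edge, at x = +48 mm, y = +55 and -55 mm.
- pin_left (a point): Axis of the left (+y) pin, at the level of the plate's top (10 mm above the bench). The pin's radius is 6 mm.
- pin_right (a point): Axis of the right (-y) pin, at the level of the plate's top.
- straightedge: Loose bare aluminium bar with black graduations on top, 25 (x, across) x 160 (y, along) x 14 mm thick, about 0.3 kg; origin at the centre of its underside. It lies on the plate on the robot's side of the pins, about 35 to 55 mm short of them and askew by up to 0.15 rad; its +x edge faces the pins. It touches a pin when the pin's axis is 18.5 mm from the bar's centre line. Pushed near the middle of its robot-side edge it swings square by itself as it meets the pins.
- readout: Grey readout box, 220 mm long (y), fixed to the bench; origin at the centre of the underside of its key deck. The key deck (100 mm deep, 30 mm high) carries four round coloured spring keys in a row along y, 52 mm apart, at x = -8 mm; behind it (x = +43 to +69 mm) stands the display housing, 66 mm high. Which key stands where varies.
- yellow_key_top (a point): Centre of the top of the yellow key's cap, 32 mm diameter, facing up, 52 mm above the bench when up; a fixed black collar, 48 mm diameter, rises to 10 mm below it.
- blue_key_top (a point): The same point on the blue key.
- green_key_top (a point): The same point on the green key.
- red_key_top (a point): The same point on the red key, which must not be pressed.
- yellow_key (a joint): Travel of the yellow key, m: 0 up, 0.006 fully down; its spring pushes back with 1.5 N at first and 5 N fully down, and returns it when released.
- blue_key (a joint): Travel of the blue key, m: 0 up, 0.006 fully down; its spring pushes back with 1.5 N at first and 5 N fully down, and returns it when released.
- green_key (a joint): Travel of the green key, m: 0 up, 0.006 fully down; its spring pushes back with 1.5 N at first and 5 N fully down, and returns it when released.
- red_key (a joint): Travel of the red key, m: 0 up, 0.006 fully down; its spring pushes back with 1.5 N at first and 5 N fully down, and returns it when released.

How it is judged:
On the way, in this order (a step that is already met when the one before it is completed fails the run):
1. the straightedge touches both pins (x of pin_left in the frame of straightedge between 0.0155 and 0.021 m and y of pin_left in the frame of straightedge between -0.08 and 0.08 m and x of pin_right in the frame of straightedge between 0.0155 and 0.021 m and y of pin_right in the frame of straightedge between -0.08 and 0.08 m and angle between straightedge's own z axis and vertical below 0.06 rad), for 0.2 s.
2. the yellow key is pressed all the way down alone, the straightedge still at the pins (all of step 1 and value of joint yellow_key above 0.004 m and value of joint each of blue_key, green_key, red_key below 0.0015 m), for 0.1 s.
3. the blue key is pressed all the way down alone, the straightedge still at the pins (all of step 1 and value of joint blue_key above 0.004 m and value of joint each of yellow_key, green_key, red_key below 0.0015 m), for 0.1 s.
4. the green key is pressed all the way down alone, the straightedge still at the pins (all of step 1 and value of joint green_key above 0.004 m and value of joint each of yellow_key, blue_key, red_key below 0.0015 m), for 0.1 s.
At the end, for the whole second after the job is handed in: The straightedge lies flat and still on the plate, touching both pins (within 2.5 mm of each, both pins along its length), and all four keys are up (within 1.5 mm) (all of step 1 and linear speed of straightedge below 0.01 m/s and value of joint each of yellow_key, blue_key, green_key, red_key below 0.0015 m).
It fails at once if the red key is pressed (over 2 mm) (value of joint red_key above 0.002 m).
It fails at once if two keys are pressed at once (over 2 mm each) (value of joint each of yellow_key, blue_key above 0.002 m or value of joint each of yellow_key, green_key above 0.002 m or value of joint each of yellow_key, red_key above 0.002 m or value of joint each of blue_key, green_key above 0.002 m or value of joint each of blue_key, red_key above 0.002 m or value of joint each of green_key, red_key above 0.002 m).
It fails at once if a key is pressed (over 2 mm) while the straightedge stands more than 4 mm off a pin (value of joint any of yellow_key, blue_key, green_key, red_key above 0.002 m and not (x of pin_left in the frame of straightedge between 0.0155 and 0.0225 m and y of pin_left in the frame of straightedge between -0.08 and 0.08 m and x of pin_right in the frame of straightedge between 0.0155 and 0.0225 m and y of pin_right in the frame of straightedge between -0.08 and 0.08 m and angle between straightedge's own z axis and vertical below 0.06 rad)).
It also fails if it takes over 61 s, if anything falls off the work surface, if the arm or the gripper's body presses on something with over 40 N, if the wrist force passes 120 N, or if a joint passes its speed limit or range.

## Working session

There is one attempt and no reset: what is moved stays moved. The work goes in short steps, Python scripts to look and compute and a shell command to move; the robot and the scene stay as the last step left them, time stands still between calls to the robot, and variables do not carry over. Pictures are saved under pics/ and viewed, and the job is handed in when it is done.

```bash
mkdir -p pics; python3 - <<'E'
from station import ctrl
import cv2
print(ctrl.get_obs())
for n in ("top","side"):
    im=ctrl.camera(n); cv2.imwrite(f"pics/{n}0.png",im[:,:,::-1])
    print(n,ctrl.camera_model(n))
E
```

```text
{'time_s': 0.0, 'qpos': array([-1.24760457e+00,  3.00468894e-01,  1.52162489e+00,  2.20589165e-05,
        1.32072074e+00, -6.66122731e-02]), 'joint_vel': array([ 0.00033976, -0.00088116,  0.00015019,  0.00096254,  0.00025798,
       -0.00097571]), 'tau': array([ 2.45981873e-04, -5.31799686e+01, -3.52739668e+01,  7.08237151e-02,
        2.44207936e-02, -1.11051977e-04]), 'ee_pos': array([ 0.20891715, -0.50849553,  0.226869  ]), 'eef_rot': array([-3.14037491e+00, -1.02650614e-04,  3.89798498e-01]), 'force': array([-0.35187321,  0.08810541, -0.137153  ]), 'moment': array([ 0.01134742, -0.00591157,  0.00121327]), 'grip_width': 0.09391464456608334}
top {'fx': 385.42234050208356, 'fy': 385.42234050208356, 'cx': 253.62955754212945, 'cy': 194.45824837135373, 'R': array([[ 0.00956516, -0.99952193,  0.02940117],
       [-0.98693611, -0.01416552, -0.16048818],
       [ 0.16082794, -0.02748198, -0.98659977]]), 't': array([-0.10691567,  0.49559311,  0.82704904])}
side {'fx': 475.861494078283, 'fy': 475.861494078283, 'cx': 257.6959967989809, 'cy': 193.9351163840806, 'R': array([[-0.9582977 , -0.28526528,  0.01700691],
       [-0.18227854,  0.56432935, -0.80517508],
       [ 0.220091  , -0.77469743, -0.59279326]]), 't': array([0.46572505, 0.20736146, 0.94123804])}
```

View pics/top0.png

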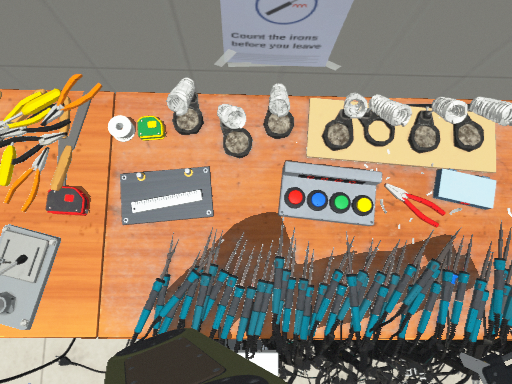

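View pics/side0.png

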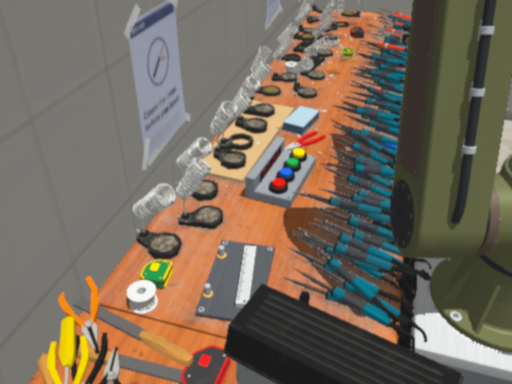

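The top view shows the plate at about (167,195), with pins at (140,175) and (190,172) and the bar around (167,202). The keys run red (295,197), blue (318,199), green (342,202), yellow (364,204). Next I'll measure these.

```bash
cat > h.py <<'E'
import numpy as np, cv2
from station import ctrl
def ray(n,uv,z):
    m=ctrl.camera_model(n);R=np.array(m["R"]);t=np.array(m["t"])
    d=R.T@np.array([(uv[0]-m["cx"])/m["fx"],(uv[1]-m["cy"])/m["fy"],1]);c=-R.T@t
    return c+d*(z-c[2])/d[2]
def proj(n,X):
    m=ctrl.camera_model(n);p=np.array(m["R"])@np.array(X)+np.array(m["t"])
    return np.array([m["cx"]+m["fx"]*p[0]/p[2],m["cy"]+m["fy"]*p[1]/p[2]])
def cents(mask,amin=30):
    n,l,s,c=cv2.connectedComponentsWithStats(mask.astype(np.uint8)); return [(c[i].round(1),s[i].tolist()) for i in range(1,n) if s[i,4]>=amin]
E
python3 - <<'E'
from h import *
for n,box,kz in (("top",(270,150,385,230),None),("side",(255,140,320,200),None)):
    im=cv2.imread(f"pics/{n}0.png");hsv=cv2.cvtColor(im,cv2.COLOR_BGR2HSV)
    H,S,V=[hsv[:,:,i].astype(int) for i in range(3)]
    roi=np.zeros(H.shape,bool);roi[box[1]:box[3],box[0]:box[2]]=1
    for nm,m in dict(red=((H<5)|(H>175)),yellow=abs(H-29)<5,green=abs(H-65)<20,blue=abs(H-108)<10).items():
        for c,s in cents(m&(S>150)&(V>90)&roi,40): print(n,nm,c,s,ray(n,c,.052).round(4))
im=cv2.imread("pics/top0.png");g=cv2.cvtColor(im,cv2.COLOR_BGR2GRAY)
m=np.zeros(g.shape,np.uint8);m[180:220,125:210]=(g[180:220,125:210]>150)
m=cv2.morphologyEx(m,cv2.MORPH_CLOSE,np.ones((5,5)))
cs=max(cv2.findContours(m,0,2)[0],key=cv2.contourArea)
r=cv2.minAreaRect(cs);print(r)
b=cv2.boxPoints(r);P=np.array([ray("top",p,.024) for p in b]);print(P.round(4),[np.linalg.norm(P[i]-P[i-1]).round(4) for i in range(4)],P.mean(0))
cv2.imwrite("pics/z.png",cv2.resize(im[155:235,110:225],None,fx=6,fy=6,interpolation=2)[:600,:800])
im=cv2.imread("pics/side0.png");cv2.imwrite("pics/zs.png",cv2.resize(im[225:330,190:290],None,fx=5,fy=5,interpolation=2)[:600,:800])
E
```

```text
top red [295.  196.6] [288, 190, 15, 14, 165] [ 0.4916 -0.1931  0.052 ]
top yellow [363.7 204.4] [356, 198, 16, 14, 173] [ 0.4762 -0.3471  0.052 ]
top green [340.6 201.8] [334, 195, 14, 14, 159] [ 0.4813 -0.2953  0.052 ]
top blue [317.9 199.4] [311, 193, 15, 14, 166] [ 0.486  -0.2444  0.052 ]
side red [306.6 141.8] [296, 140, 24, 6, 76] [ 0.4642 -0.4001  0.052 ]
side red [278.8 182.8] [272, 177, 14, 12, 128] [ 0.4879 -0.1838  0.052 ]
side yellow [298.3 152.9] [293, 148, 12, 10, 96] [ 0.4732 -0.3351  0.052 ]
side green [292.6 161.9] [287, 157, 12, 10, 87] [ 0.4775 -0.2866  0.052 ]
side blue [285.9 172. ] [279, 167, 14, 11, 116] [ 0.4828 -0.2352  0.052 ]
((166.1509246826172, 200.97169494628906), (11.180171966552734, 71.19680786132812), 79.3803482055664)
[[0.4782 0.1789 0.024 ]
 [0.5108 0.0216 0.024 ]
 [0.4854 0.0161 0.024 ]
 [0.4532 0.1728 0.024 ]] [np.float64(0.0258), np.float64(0.1607), np.float64(0.026), np.float64(0.16)] [0.48192595 0.09734322 0.024     ]
```

View pics/z.png

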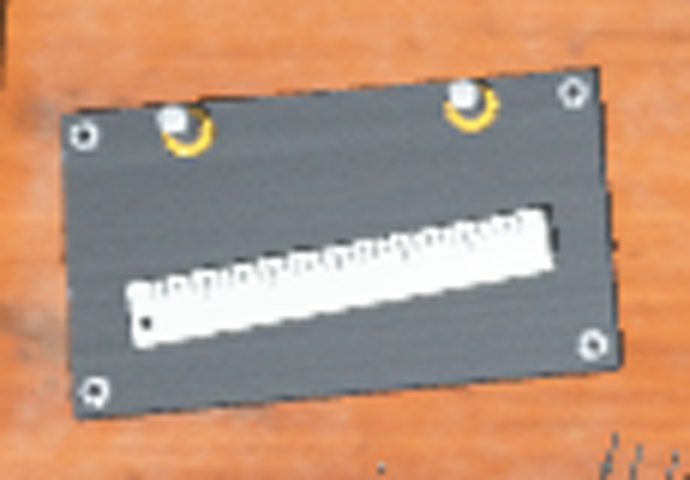

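View pics/zs.png

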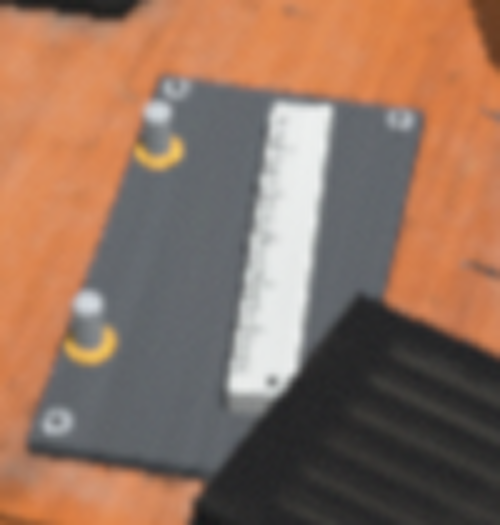

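```bash
python3 - <<'E'
from h import *
for nm,a in (("L",(173,118)),("R",(463,94))):
    p=((a[0]+.5)/6+110-.5,(a[1]+.5)/6+155-.5); print(nm,p,ray("top",p,.034).round(4))
for nm,a in (("L",(88,303)),("R",(157,112))):
    p=((a[0]+.5)/5+190-.5,(a[1]+.5)/5+225-.5); print(nm,p,ray("side",p,.034).round(4))
for a in ((62,112),(598,68),(622,368),(77,418)):
    p=(a[0]/6+109.6,a[1]/6+154.6); print("plate",ray("top",p,.010).round(4))
# bar top corners by hand in side
for a in ((272,102),(333,105),(228,392),):
    p=(a[0]/5+189.6,a[1]/5+224.6); print("bar side",ray("side",p,.024).round(4))
for a in ((127,282),(546,208),(553,270),(137,347)):
    p=(a[0]/6+109.6,a[1]/6+154.6); print("bar top",ray("top",p,.024).round(4))
E
```

```text
L (138.41666666666666, 174.25) [0.5409 0.1612 0.034 ]
R (186.75, 170.25) [0.5519 0.0522 0.034 ]
L (207.2, 285.2) [0.5385 0.1649 0.034 ]
R (221.0, 247.0) [0.5502 0.0561 0.034 ]
plate [0.5476 0.2107 0.01  ]
plate [0.5686 0.0034 0.01  ]
plate [ 0.4504 -0.0091  0.01  ]
plate [0.4287 0.1974 0.01  ]
bar side [0.5095 0.0253 0.024 ]
bar side [0.4841 0.0191 0.024 ]
bar side [0.4761 0.1823 0.024 ]
bar top [0.4793 0.1776 0.024 ]
bar top [0.51   0.0204 0.024 ]
bar top [0.4861 0.017  0.024 ]
bar top [0.4546 0.1723 0.024 ]
```

```bash
python3 - <<'E'
from h import *
im=cv2.imread("pics/top0.png");cv2.imwrite("pics/z1.png",cv2.resize(im[215:345,130:310],None,fx=4.4,fy=4.4,interpolation=2))
im=cv2.imread("pics/side0.png");cv2.imwrite("pics/z2.png",cv2.resize(im[190:330,270:430],None,fx=4.2,fy=4.2,interpolation=2))
im=ctrl.camera("wrist");cv2.imwrite("pics/w0.png",im[:,:,::-1])
E
```

```text
(no output)
```

View pics/z1.png

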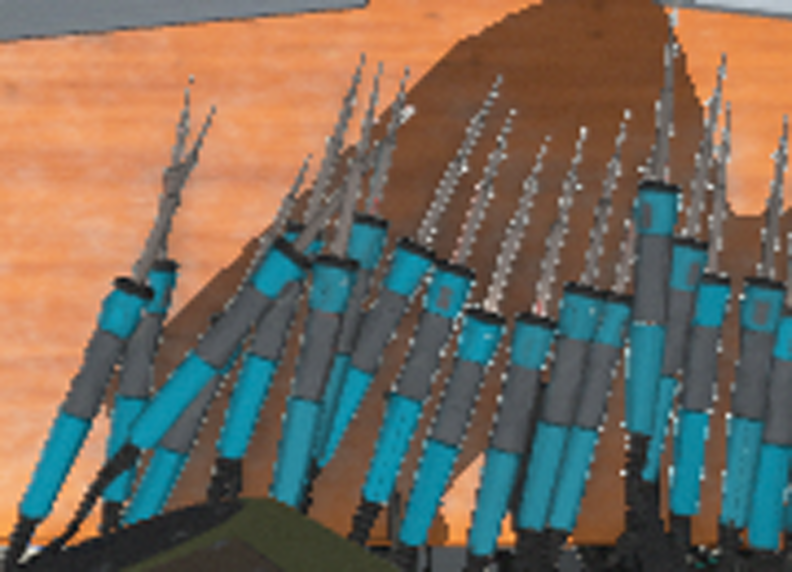

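View pics/z2.png

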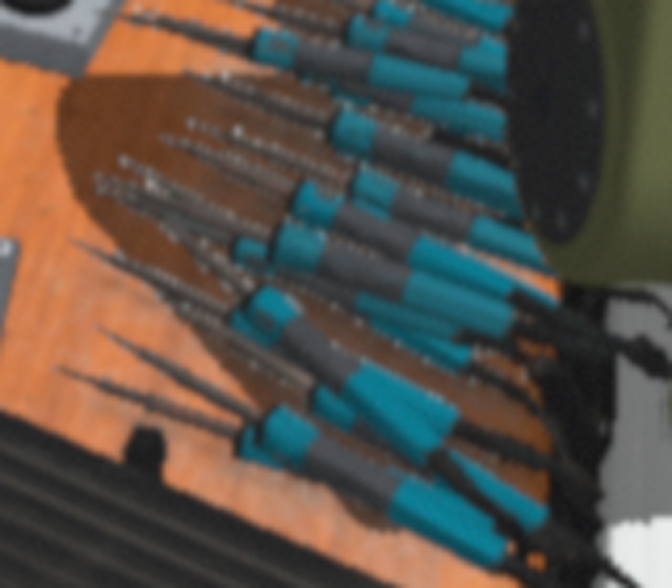

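View pics/w0.png

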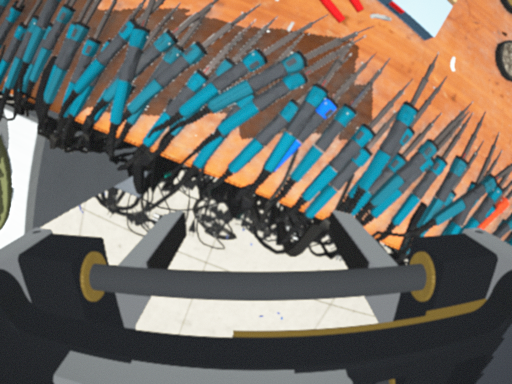

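```bash
python3 - <<'E'
from h import *
for z in (.0,.02,.05): print(z,ray("top",(173.2,232.7),z).round(3),ray("side",(284.3,277.6),z).round(3),ray("side",(294.3,268.6),z).round(3))
o=ctrl.get_obs();y=o["eef_rot"][2];d=np.array([.440,.088])-o["ee_pos"][:2]
print("tool dx,dy mm",1000*(d@[np.cos(y),np.sin(y)]),1000*(d@[np.sin(y),-np.cos(y)]),"spin",y-.1)
E
```

```text
0.0 [0.411 0.083 0.   ] [0.408 0.069 0.   ] [0.395 0.038 0.   ]
0.02 [0.41  0.079 0.02 ] [0.405 0.088 0.02 ] [0.391 0.057 0.02 ]
0.05 [0.408 0.074 0.05 ] [0.399 0.116 0.05 ] [0.386 0.087 0.05 ]
tool dx,dy mm 440.4277514451262 -464.0165101879851 spin 0.28982510160843444
```

```bash
python3 -m creep '{"xyz": [[40,-42,0],[40,-42,0],[40,-42,0],[40,-42,0],[40,-42,0]], "spin": [0,0,0,0,0]}' 0 20; python3 -m creep '{"xyz": [[40,-42,0],[40,-42,0],[40,-42,0],[40,-42,0],[40,-42,0]], "spin": [0,0,0,0,0]}';python3 -m creep '{"xyz": [[40,-2,0],[0,0,0],[0,0,0],[0,0,0]], "spin": [0.145,0.145,0,0]}'
python3 - <<'E'
from h import *
im=ctrl.camera("wrist");cv2.imwrite("pics/w1.png",im[:,:,::-1])
im=ctrl.camera("top");cv2.imwrite("pics/t1.png",im[:,:,::-1])
E
```

```text
time_s: 0.78
ee_pos: [0.3144, -0.2367, 0.2274]
eef_rot: [3.141, -0.0, 0.389]
force: [1.0, -0.3, -0.5]
grip_width: 0.0474
time_s: 1.4
ee_pos: [0.4197, 0.0338, 0.2276]
eef_rot: [3.141, -0.0, 0.39]
force: [0.3, -1.2, 1.1]
grip_width: 0.0007
time_s: 1.9
ee_pos: [0.4554, 0.0486, 0.2275]
eef_rot: [-3.142, -0.0, 0.103]
force: [-0.4, -0.8, -0.4]
grip_width: 0.0007
```

View pics/w1.png

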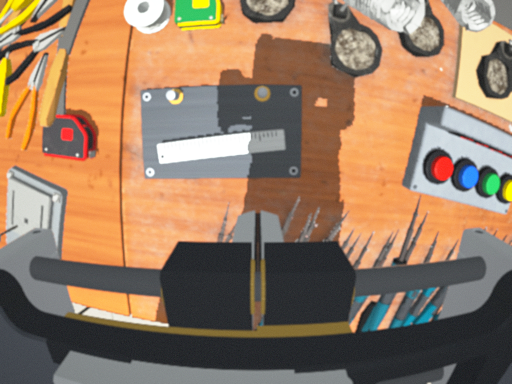

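View pics/t1.png

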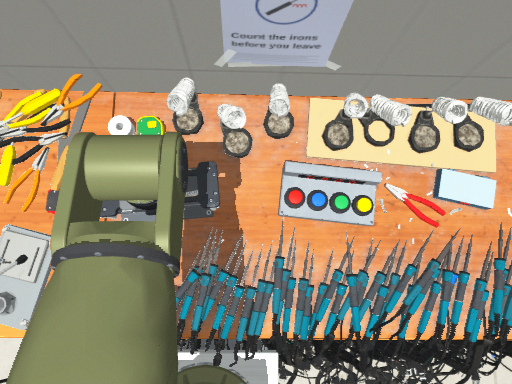

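The wrist view shows the bar from (157,155) to (285,140), the pins near (173,97) and (262,93), and closed fingertips at (258,215). I'll cross-check the positions with it.

```bash
cat >> h.py <<'E'
def wray(uv,z,m=None):
    m=m or ctrl.camera_model("wrist");R=np.array(m["R"]);t=np.array(m["t"])
    x=(uv[0]-m["cx"])/m["fx"];y=(uv[1]-m["cy"])/m["fy"];r=np.hypot(x,y)
    d=R.T@np.array([np.sin(r)*x/r,np.sin(r)*y/r,np.cos(r)]);c=-R.T@t
    return c+d*(z-c[2])/d[2]
def keys(n,im,roi=None):
    hsv=cv2.cvtColor(im,cv2.COLOR_BGR2HSV);H,S,V=[hsv[:,:,i].astype(int) for i in range(3)]
    o={}
    for nm,m in dict(red=((H<5)|(H>175)),yellow=abs(H-29)<5,green=abs(H-65)<20,blue=abs(H-108)<10).items():
        m=m&(S>150)&(V>90)
        if roi: k=np.zeros(H.shape,bool);k[roi[1]:roi[3],roi[0]:roi[2]]=1;m&=k
        c=cents(m,40)
        if c: o[nm]=max(c,key=lambda a:a[1][4])
    return o
E
python3 - <<'E'
from h import *
im=cv2.imread("pics/w1.png")
print(ctrl.camera_model("wrist"))
for k,(c,s) in keys("wrist",im,(415,130,512,210)).items(): print(k,c,s,wray(c,.052).round(4))
cv2.imwrite("pics/z3.png",cv2.resize(im[75:190,130:310],None,fx=4.4,fy=4.4,interpolation=2))
E
```

```text
{'fx': 297.3186396354542, 'fy': 297.3186396354542, 'cx': 257.37229182551886, 'cy': 187.26209782180328, 'R': array([[ 1.00850086e-01, -9.94901402e-01, -6.77912627e-04],
       [-9.67142327e-01, -9.81960234e-02,  2.34506421e-01],
       [-2.33377335e-01, -2.29943546e-02, -9.72114334e-01]]), 't': array([0.00213514, 0.42059048, 0.49799511])}
red [441.9 167.8] [431, 156, 23, 25, 452] [ 0.4931 -0.1903  0.052 ]
yellow [507.3 190.5] [502, 180, 10, 21, 169] [ 0.4764 -0.3358  0.052 ]
green [491.1 183.6] [483, 173, 18, 22, 299] [ 0.4828 -0.2927  0.052 ]
blue [468.4 176.2] [459, 165, 20, 24, 382] [ 0.4878 -0.2415  0.052 ]
```

View pics/z3.png

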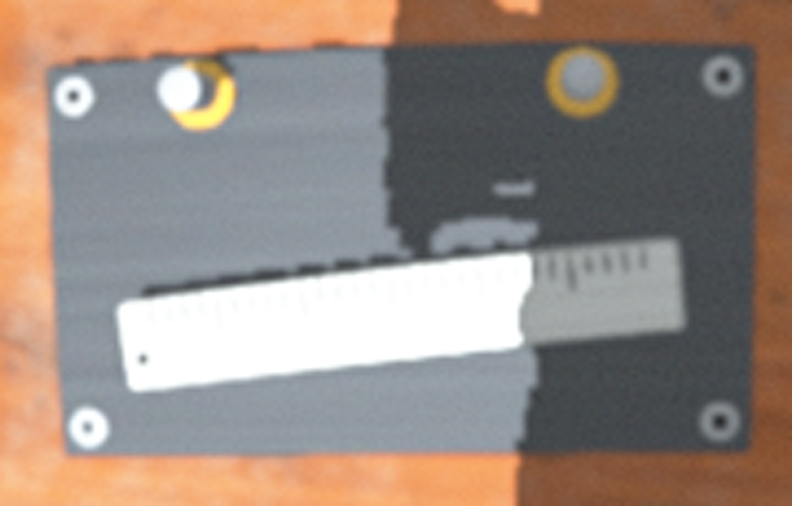

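```bash
python3 - <<'E'
from h import *
f=lambda a:(a[0]/4.4+130-.4,a[1]/4.4+75-.4)
for nm,a,z in (("L",(180,90),.034),("R",(582,76),.034),("b",(120,304),.024),("b",(678,239),.024),("b",(685,328),.024),("b",(131,390),.024)):
    print(nm,wray(f(a),z).round(4))
E
```

```text
L [0.5411 0.1617 0.034 ]
R [0.5528 0.0529 0.034 ]
b [0.4795 0.1784 0.024 ]
b [0.5116 0.0219 0.024 ]
b [0.4872 0.0172 0.024 ]
b [0.4547 0.1739 0.024 ]
```

```bash
python3 -m creep '{"xyz": [[-8,-46,0],[0,0,60],[0,0,60],[0,0,50],[0,0,0]], "spin": [0,0,0,0,0]}';python3 -m creep '{"xyz": [[0,0,15],[0,0,6],[0,0,0]], "spin": [0,0,0]}'
python3 - <<'E'
from h import *
im=ctrl.camera("wrist");cv2.imwrite("pics/w2.png",im[:,:,::-1]);print(ctrl.get_obs()["force"])
E
```

```text
time_s: 2.62
ee_pos: [0.4414, 0.0934, 0.0554]
eef_rot: [3.141, 0.006, 0.101]
force: [0.4, -0.3, 1.1]
grip_width: 0.0004
time_s: 3.0
ee_pos: [0.4434, 0.0938, 0.037]
eef_rot: [-3.142, -0.001, 0.1]
force: [0.5, 0.2, -0.0]
grip_width: 0.0003
[ 0.43366109 -0.32382589  0.17150005]
```

View pics/w2.png

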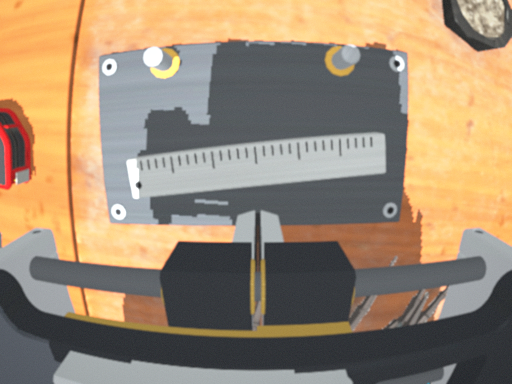

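```bash
python3 -m creep '{"xyz": [[10,0,0],[8,0,0],[8,0,0],[8,0,0],[8,0,0]], "spin": [0,0,0,0,0]}';python3 -m creep '{"xyz": [[6,0,0],[5,0,0],[0,0,0]], "spin": [0,0,0]}'
python3 - <<'E'
from h import *
im=ctrl.camera("wrist");cv2.imwrite("pics/w3.png",im[:,:,::-1]);print(ctrl.get_obs()["force"])
E
```

```text
time_s: 3.68
ee_pos: [0.4853, 0.098, 0.0364]
eef_rot: [-3.142, 0.0, 0.1]
force: [-3.3, 0.1, 2.6]
grip_width: 0.0003
time_s: 4.05
ee_pos: [0.4963, 0.0991, 0.0364]
eef_rot: [-3.142, -0.001, 0.1]
force: [0.5, 0.3, -0.2]
grip_width: 0.0005
[-0.00857293  1.09038298  0.3525735 ]
```

View pics/w3.png

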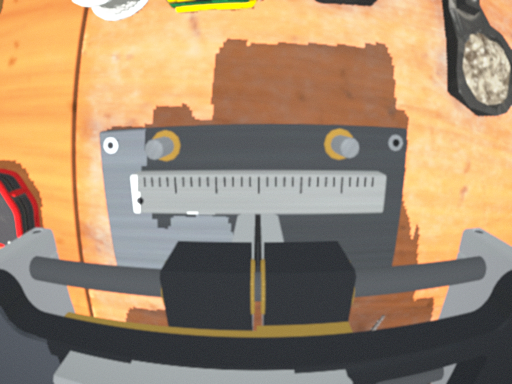

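The bar has swung square, and its far edge is still about 12 mm short of the pins. I'll continue gently.

```bash
python3 -m creep '{"xyz": [[3,0,0],[3,0,0],[2,0,0]], "spin": [0,0,0]}';python3 -m creep '{"xyz": [[2,0,0],[0,0,0]], "spin": [0,0]}'
python3 -m creep '{"xyz": [[1,0,0],[0,0,0]], "spin": [0,0]}';python3 -m creep '{"xyz": [[1,0,0],[0,0,0]], "spin": [0,0]}'
python3 - <<'E'
from h import *
im=ctrl.camera("wrist");cv2.imwrite("pics/w4.png",im[:,:,::-1]);print(ctrl.get_obs()["force"])
E
```

```text
time_s: 4.47
ee_pos: [0.5039, 0.0999, 0.0364]
eef_rot: [-3.142, 0.0, 0.1]
force: [-1.3, 0.3, 0.5]
grip_width: 0.0
time_s: 4.72
ee_pos: [0.506, 0.1001, 0.0365]
eef_rot: [-3.142, -0.0, 0.1]
force: [-0.1, 0.7, 0.2]
grip_width: 0.0002
time_s: 4.97
ee_pos: [0.5068, 0.1002, 0.0365]
eef_rot: [-3.142, 0.0, 0.1]
force: [-0.9, -0.4, 1.0]
grip_width: 0.0002
time_s: 5.22
ee_pos: [0.5073, 0.1001, 0.0365]
eef_rot: [3.141, 0.001, 0.1]
force: [-6.6, -2.2, 5.4]
grip_width: 0.0004
[-6.15037557 -2.22633499  5.55459309]
```

View pics/w4.png

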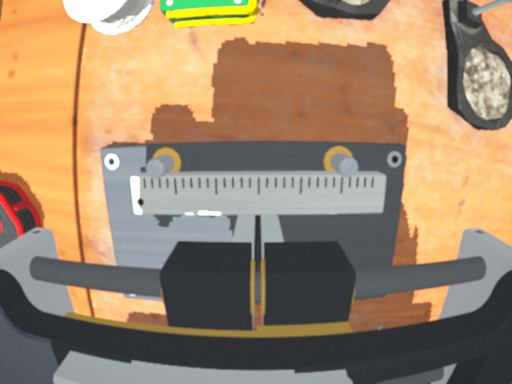

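```bash
python3 -m creep '{"xyz": [[1,0,0],[0,0,0],[0,0,0]], "spin": [0,0,0]}'
python3 - <<'E'
from h import *
im=ctrl.camera("wrist")[:,:,::-1];cv2.imwrite("pics/w5.png",cv2.resize(im[130:230,100:415],None,fx=2.5,fy=2.5,interpolation=2));print(ctrl.get_obs()["force"])
E
```

```text
time_s: 5.65
ee_pos: [0.5075, 0.1002, 0.0364]
eef_rot: [3.141, 0.003, 0.1]
force: [-12.6, -2.3, 10.4]
grip_width: 0.0005
[-12.49072485  -2.51478195  10.37927426]
```

View pics/w5.png

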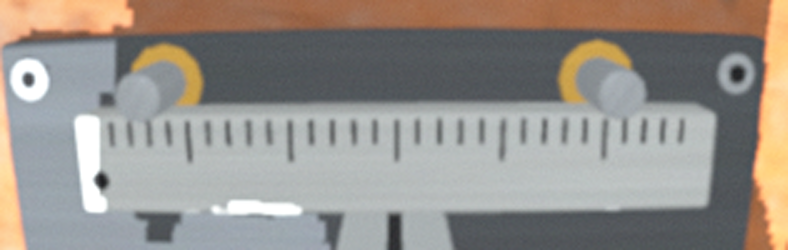

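Both pins are touching, with a firm 12 N reaction. I'll back off and check from above.

```bash
python3 -m creep '{"xyz": [[-3,0,0],[-10,0,0],[-15,0,0],[0,0,-50],[0,0,-60]], "spin": [0,0,0,0,0]}';python3 -m creep '{"xyz": [[-20,0,-60],[0,0,-20],[0,0,0],[0,0,0]], "spin": [0,0,0,0]}'
python3 - <<'E'
from h import *
m=ctrl.camera_model("wrist");im=ctrl.camera("wrist")[:,:,::-1].copy();cv2.imwrite("pics/w6f.png",im);cv2.imwrite("pics/w6.png",cv2.resize(im[60:190,120:320],None,fx=4,fy=4,interpolation=2));print(ctrl.get_obs()["ee_pos"])
E
```

```text
time_s: 6.32
ee_pos: [0.4799, 0.0975, 0.1472]
eef_rot: [3.142, 0.002, 0.1]
force: [-0.4, 0.4, 0.4]
grip_width: 0.0005
time_s: 6.82
ee_pos: [0.4607, 0.0955, 0.2243]
eef_rot: [3.142, 0.002, 0.1]
force: [-1.1, 0.1, -0.2]
grip_width: 0.0004
[0.46076388 0.09552437 0.22420535]
```

View pics/w6.png

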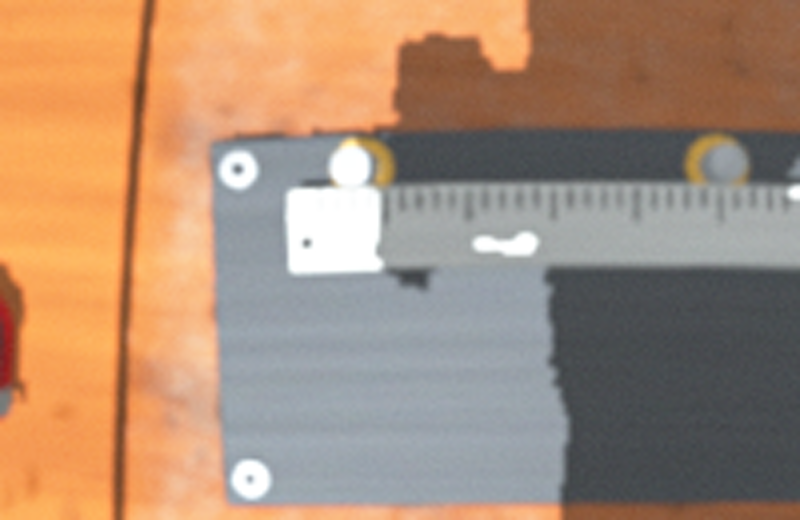

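```bash
python3 - <<'E'
from h import *
f=lambda a:(a[0]/4+120-.4,a[1]/4+60-.4)
m=ctrl.camera_model("wrist")
w=lambda a,z:wray(f(a),z,m)[:2]
A,B=w((300,187),.024),w((720,184),.024);C,D=w((300,273),.024),w((720,267),.024)
d=B-A;d/=np.linalg.norm(d);n=np.array([-d[1],d[0]]);
for p in ((352,163),(722,161)):
    P=w(p,.034);print(P.round(4),"to far edge",abs((P-A)@n).round(4))
print("width",abs((C-A)@n),abs((D-A)@n),"yaw",np.arctan2(-d[0]*-1,-d[1]))
E
```

```text
[0.542  0.1617] to far edge 0.0062
[0.553  0.0546] to far edge 0.0064
width 0.02627358642638196 0.025149627331756543 yaw 0.10026906683981866
```

Both pin axes measure 6.2 and 6.4 mm from the bar's edge (6 mm expected), so the bar is at the pins. On to the keys.

```bash
python3 -m creep '{"xyz": [[-10,55,0],[-10,56,0],[-10,56,0],[-10,56,0],[-10,56,0]], "spin": [0,0,0,0,0]}';python3 -m creep '{"xyz": [[-10,56,0],[-10,55,0],[0,0,0],[0,0,0]], "spin": [0,0,0,0]}'
python3 - <<'E'
from h import *
m=ctrl.camera_model("wrist");im=ctrl.camera("wrist")[:,:,::-1].copy();cv2.imwrite("pics/w7.png",im)
o=ctrl.get_obs();print(o["ee_pos"],o["eef_rot"]);y=o["eef_rot"][2]
for k,(c,s) in keys("wrist",im,(100,80,420,220)).items():
    P=wray(c,.052,m);d=P[:2]-o["ee_pos"][:2];print(k,c,s,P.round(4),"tool mm",(1000*d@[np.cos(y),np.sin(y)]).round(1),(1000*d@[np.sin(y),-np.cos(y)]).round(1))
E
```

```text
time_s: 7.5
ee_pos: [0.4386, -0.1887, 0.2245]
eef_rot: [-3.141, 0.002, 0.1]
force: [1.3, 0.6, 0.1]
grip_width: 0.0002
time_s: 8.0
ee_pos: [0.4302, -0.2989, 0.2246]
eef_rot: [-3.14, 0.001, 0.099]
force: [0.2, 0.7, -0.1]
grip_width: 0.0005
[ 0.43044522 -0.2985457   0.22490787] [-3.14042972e+00  9.84988881e-04  1.00420355e-01]
red [171.5 113.9] [158, 100, 29, 29, 633] [ 0.4932 -0.1951  0.052 ] tool mm 72.8 -96.7
yellow [305.3 139.4] [291, 125, 30, 29, 659] [ 0.478 -0.348  0.052] tool mm 42.4 54.0
green [260.5 130.1] [247, 117, 28, 27, 604] [ 0.4829 -0.2972  0.052 ] tool mm 52.3 3.9
blue [215.1 121.5] [201, 108, 29, 28, 649] [ 0.4879 -0.2461  0.052 ] tool mm 62.5 -46.5
```

View pics/w7.png

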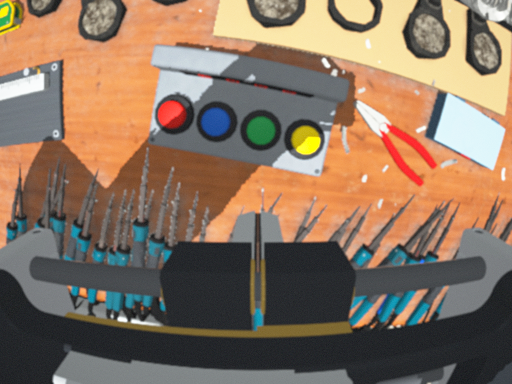

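The wrist view shows red (171,114), blue (215,121), green (260,130) and yellow (305,139). Their spacing is about 51.5 mm and they match the top view within 2 mm. Moving to press yellow.

```bash
python3 -m creep '{"xyz": [[42,54,0],[0,0,60],[0,0,60],[0,0,20],[0,0,0]], "spin": [0,0,0,0,0]}'; python3 -m creep '{"xyz": [[0,0,0],[0,0,0]], "spin": [0,0]}'
python3 - <<'E'
from h import *
im=ctrl.camera("side")[:,:,::-1].copy();cv2.imwrite("pics/s8.png",cv2.resize(im[100:220,220:360],None,fx=4,fy=4,interpolation=2))
im=ctrl.camera("wrist")[:,:,::-1].copy();cv2.imwrite("pics/w8.png",im)
print(ctrl.get_obs()["ee_pos"])
E
```

```text
time_s: 8.68
ee_pos: [0.4734, -0.3431, 0.0844]
eef_rot: [-3.139, 0.002, 0.101]
force: [0.2, -0.6, 0.3]
grip_width: 0.0006
time_s: 8.93
ee_pos: [0.4741, -0.3448, 0.0872]
eef_rot: [3.14, -0.002, 0.1]
force: [0.3, -0.1, 0.2]
grip_width: -0.0001
[ 0.47386001 -0.34481208  0.08673838]
```

View pics/s8.png

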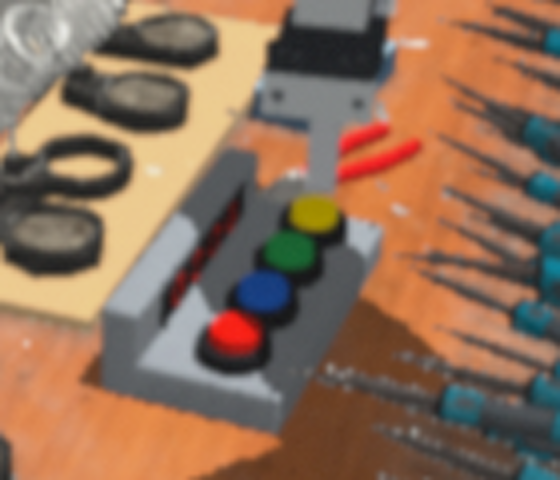

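View pics/w8.png

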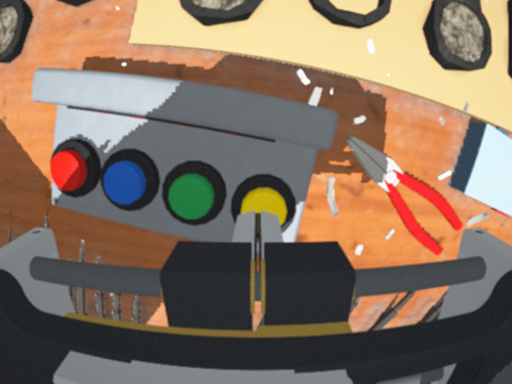

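```bash
python3 -m creep '{"xyz": [[4,3,6],[0,0,5],[0,0,0]], "spin": [0,0,0]}'; python3 -m creep '{"xyz": [[0,0,3],[0,0,2],[0,0,0]], "spin": [0,0,0]}'; python3 -m creep '{"xyz": [[0,0,2],[0,0,0]], "spin": [0,0]}'
```

```text
time_s: 9.4
ee_pos: [0.4777, -0.3472, 0.0742]
eef_rot: [-3.141, 0.0, 0.1]
force: [-0.3, -0.2, 1.8]
grip_width: 0.0002
time_s: 9.78
ee_pos: [0.4778, -0.3473, 0.0698]
eef_rot: [3.142, -0.0, 0.1]
force: [-1.7, -0.2, 4.3]
grip_width: 0.0006
time_s: 10.02
ee_pos: [0.4779, -0.3473, 0.0682]
eef_rot: [3.141, -0.0, 0.1]
force: [-2.8, 1.9, 8.7]
grip_width: 0.0005
```

Force 8.7 N exceeds the 5 N full-travel spring, so yellow is bottomed. I'll hold, lift, then move to blue.

```bash
python3 -m creep '{"xyz": [[0,0,0],[0,0,0],[0,0,-15],[0,0,-25],[0,0,0]], "spin": [0,0,0,0,0]}'; python3 -m creep '{"xyz": [[10,-50,0],[10,-50,0],[0,0,0],[0,0,0]], "spin": [0,0,0,0]}'
python3 - <<'E'
from h import *
im=ctrl.camera("wrist")[:,:,::-1].copy();cv2.imwrite("pics/w9.png",im)
o=ctrl.get_obs();print(o["ee_pos"])
E
```

```text
time_s: 10.65
ee_pos: [0.4785, -0.3478, 0.1097]
eef_rot: [3.139, -0.002, 0.1]
force: [0.3, 0.8, 0.1]
grip_width: 0.0004
time_s: 11.15
ee_pos: [0.4877, -0.2461, 0.1074]
eef_rot: [-3.142, 0.0, 0.1]
force: [-0.4, -0.9, 0.1]
grip_width: 0.0005
[ 0.4876092  -0.24654005  0.10742446]
```

View pics/w9.png

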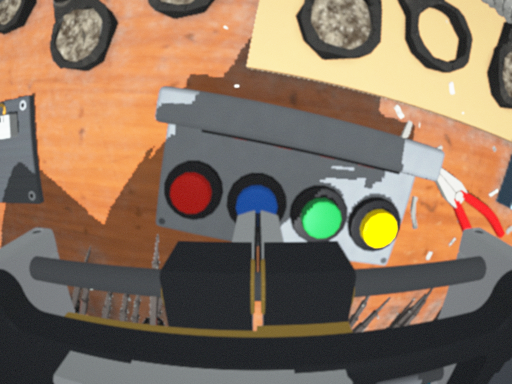

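The fingers stand over blue (257,195), within 0.5 mm of the target.

```bash
python3 -m creep '{"xyz": [[0,0,20],[0,0,10],[0,0,3],[0,0,0]], "spin": [0,0,0,0]}'; python3 -m creep '{"xyz": [[0,0,3],[0,0,2],[0,0,0]], "spin": [0,0,0]}'; python3 -m creep '{"xyz": [[0,0,2],[0,0,0],[0,0,0]], "spin": [0,0,0]}'
```

```text
time_s: 11.7
ee_pos: [0.4878, -0.2461, 0.0749]
eef_rot: [3.141, -0.0, 0.099]
force: [0.1, -0.1, 0.3]
grip_width: 0.0006
time_s: 12.08
ee_pos: [0.4881, -0.2461, 0.0701]
eef_rot: [3.141, -0.001, 0.1]
force: [-0.4, -1.7, 2.8]
grip_width: 0.0006
time_s: 12.45
ee_pos: [0.4881, -0.2461, 0.0682]
eef_rot: [3.141, -0.001, 0.1]
force: [-0.4, -2.4, 6.5]
grip_width: 0.0004
```

```bash
python3 -m creep '{"xyz": [[0,0,1],[0,0,0],[0,0,0]], "spin": [0,0,0]}'; python3 -m creep '{"xyz": [[0,0,-16],[0,0,-25],[0,0,0],[-10,50,0],[0,0,0]], "spin": [0,0,0,0,0]}'; python3 -m creep '{"xyz": [[0,0,0],[0,0,0]], "spin": [0,0]}'
python3 - <<'E'
from h import *
im=ctrl.camera("wrist")[:,:,::-1].copy();cv2.imwrite("pics/w10.png",im)
o=ctrl.get_obs();print(o["ee_pos"])
E
```

```text
time_s: 12.82
ee_pos: [0.4882, -0.2461, 0.068]
eef_rot: [3.14, -0.001, 0.1]
force: [-4.1, -0.3, 16.0]
grip_width: 0.0003
time_s: 13.45
ee_pos: [0.4819, -0.2983, 0.1065]
eef_rot: [-3.141, 0.001, 0.097]
force: [-0.4, 0.7, -0.0]
grip_width: 0.0006
time_s: 13.7
ee_pos: [0.4828, -0.2957, 0.1073]
eef_rot: [-3.141, 0.001, 0.101]
force: [0.2, -0.5, -0.1]
grip_width: 0.0006
[ 0.48286081 -0.29572788  0.10748376]
```

View pics/w10.png

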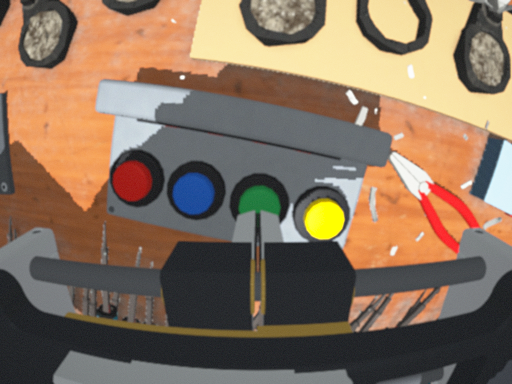

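Blue bottomed at 16 N. The fingers now stand over green (259,197).

```bash
python3 -m creep '{"xyz": [[0,1,20],[0,0,10],[0,0,3],[0,0,0]], "spin": [0,0,0,0]}'; python3 -m creep '{"xyz": [[0,0,3],[0,0,2],[0,0,0]], "spin": [0,0,0]}'; python3 -m creep '{"xyz": [[0,0,2],[0,0,1],[0,0,0],[0,0,0]], "spin": [0,0,0,0]}'
```

```text
time_s: 14.25
ee_pos: [0.483, -0.2975, 0.075]
eef_rot: [3.141, -0.0, 0.1]
force: [-0.2, -0.4, -0.2]
grip_width: 0.0004
time_s: 14.62
ee_pos: [0.4832, -0.2977, 0.0701]
eef_rot: [3.141, -0.001, 0.1]
force: [1.7, 0.2, 4.0]
grip_width: 0.0007
time_s: 15.12
ee_pos: [0.4833, -0.2977, 0.068]
eef_rot: [3.141, -0.001, 0.1]
force: [-1.9, 2.1, 16.1]
grip_width: 0.0004
```

```bash
python3 -m creep '{"xyz": [[0,0,-16],[0,0,-30],[0,0,-50],[0,0,-40],[0,0,0]], "spin": [0,0,0,0,0]}'; python3 -m creep '{"xyz": [[-20,-40,0],[-20,0,0],[0,0,0],[0,0,0]], "spin": [0,0,0,0]}'
python3 - <<'E'
from h import *
im=ctrl.camera("top")[:,:,::-1].copy();cv2.imwrite("pics/t11.png",cv2.resize(im[150:235,110:390],None,fx=2.8,fy=2.8,interpolation=2))
im=ctrl.camera("wrist")[:,:,::-1].copy();cv2.imwrite("pics/w11.png",im)
E
```

```text
time_s: 15.75
ee_pos: [0.4835, -0.298, 0.2058]
eef_rot: [3.138, -0.003, 0.1]
force: [0.7, 0.8, 0.6]
grip_width: 0.0005
time_s: 16.25
ee_pos: [0.4393, -0.2618, 0.2022]
eef_rot: [-3.141, 0.001, 0.099]
force: [0.4, 0.3, -0.4]
grip_width: 0.0006
```

View pics/t11.png

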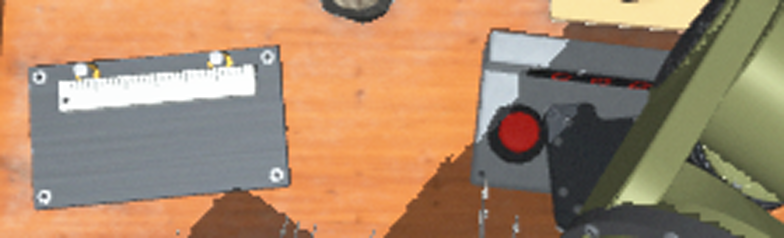

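View pics/w11.png

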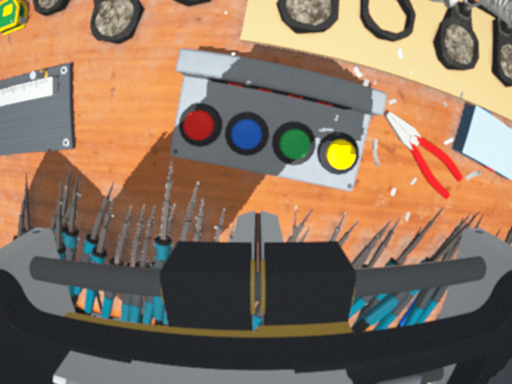

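The bar still lies at both pins and all four keys are up, so I'll hand in.

```bash
python3 -c "
from station import ctrl
print(ctrl.hand_in())"
```

```text
the job is handed in; nothing more can be done
None
```

I slid the straightedge up against both pins, then pressed yellow, blue and green in turn, all within about 16 s, and handed the job in. The hand-in gives no verdict.

- **Straightedge:** the push ended against a firm stop of about 12 N. Measured after I backed off and lifted, the pin axes stood 6.2 and 6.4 mm from its edge, against 6 mm for contact. The last top view still shows it lying at both pins.
- **Keys:** each of the three was pushed about 6 mm down to a hard stop, at 9 N for yellow and 16 N for blue and green, against a 5 N spring. I lifted clear between presses and never touched the red key. In the last wrist view all four look up.
- **Disagreement:** the side camera put the keys about 1 cm further toward +y than the other two views. I used the wrist and top views, which agreed within about 2 mm.

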